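# Clamp an attenuator in the connector fixture, ready for the torque wrench

## Robot

A 6-joint arm with a two-finger parallel gripper is mounted at the origin on a cart in front of the work surface, level with it; the furniture and walls round the work are solid. World frame = base frame: x ahead of the robot, y to its left, z up, the work surface at z = 0. Lengths are in mm, angles in rad, forces in N, time in s.
With the tool pointing down it reaches from about 275 to 725 mm from the base axis. Payload 5.6 kg.
Tool frame: the origin (TCP) lies midway between the tips of the shut fingers; the grasp point (between the pads) lies 19 mm behind it (bot.grip_point_offset is the z of the grasp point in the tool frame, in mm); z points along the fingers, y is the line along which they close (so a half turn about z gives the same grasp; the last joint's range is limited). The gripper opens to 85 mm and grips with 20 to 120 N. Pads are 22 mm wide; open, the fingers measure 114 mm over their backs; the gripper's body (76 mm by 85 mm) begins 54 mm behind the grasp point. The pads swing forward as they close: fully open they stand 13 mm farther back than shut.
Start: joints at [-0.996, 0.255, 0.108, 0, -1.424, -0.285], TCP at [157.188, -527.053, 231.283] pointing down, gripper open.
Joint ranges: [-2.95, 2.95], [-1.21, 1.97], [-1.09, 1.5], [-2.87, 1.71], [-2.94, -0.07], [-3.05, 3.05]. Speed limits (rad/s): [2.57, 2.57, 3.14, 3.14, 3.14, 3.14].

## Interface

Orientations are given as [roll, pitch, yaw] about the fixed x, y, z axes, in that order (R = Rz(yaw) Ry(pitch) Rx(roll)).
In Python, from bench import bot gives the robot as it stands.
- The arm moves only by the shell command python3 -m handwheel 'ROWS'. ROWS is JSON, a list of rows, each a list of 7 numbers: the shift along the tool's x, y, z in cm, then the turn, a rotation vector about the tool's x, y, z in rad, then the closure, from -1 (fully open) to 1 (shut), so that 0 is half open. In form: [[x, y, z, ax, ay, az, jaw], ...]. A call has 1 to 12 rows; each row is the pose to reach, as a shift and turn from the pose commanded when the call began, along the tool's axes at that moment; what a row does not reach only later rows make up. A row lasts 1/8 s, in which the tool goes at most 62.5 mm and 10.7 degrees, less where a joint would pass 70% of its speed; a pose out of reach is approached as far as the arm can. A call with a gripper value outside its range is refused whole. The fingers move at their own pace and stop on an object; the grip force is fixed at half the most. Time passes only in rows, so rows that repeat a pose let the fingers close. It gives the time, the measured TCP pose, the force, the opening and the grip force at its end, in the units of the state.
- bot.state(): the state, without advancing time (a new reading comes with each control period).
- bot.grab_frame(name): name is "scene" or "top" or "wrist"; returns a dict with "img" (400x640x3 uint8, red, green, blue), "range_z" (400x640 float32, mm along the optical axis (not along the pixel's ray), 0 where there is no reading), "camera_matrix" (3x3 intrinsics, pixels), "distortion" ([k1, k2, p1, p2, k3] as OpenCV has them; the pictures are not rectified), "R" (3x3) and "t" (3): a world point X has camera coordinates R X + t; the wrist camera has in their place "tool_from_camera" (4x4, takes a point from camera to tool coordinates, whose origin is the TCP and whose axes are the flange's). Camera axes: x right, y down, z forward; pixel columns grow to the right and rows downward; lengths in mm; the calibration is good to about 2 mm. A picture is of the moment at which its call begins: read the wrist's pose just before it.
- bot.job_done(): hands the job in; it is judged then, once.
Trained networks look in a picture, given as the dict that the camera call returned (one of the last four; its "shot" number tells which), for a name from the list of things; names that differ only in an ending like _2 or _b are one class to them, and where a whole thing is asked for, a point or a joint stands for the part that bears it (a point fixed in the world has none). Each returns a list of dicts, best first, with "p" (0 to 1); they miss things now and then, are a little off and sometimes report something else, mostly with a low value. They report only what shows in the picture. A call takes as long as a camera call.
- bot.find_in(picture, query): "uv" ([column, row] in pixels, amid what is visible of it).
- bot.landmark_of(picture, query): "uv" ([column, row] in pixels: a listed point, or the origin of a listed thing).
The state is a dict: "clock": time; "q": joint angles; "qd": joint speeds; "effort": joint torques, N m; "position": TCP position; "eef_rot": TCP orientation; "contact_force": force on the tool from outside, world axes, zero at the start; "ft_torque": the same for the moment, N m; "grip_width": opening from 0.0 (shut) to 1.0 (fully open); "gripper_force": force on a finger pad.
Only numpy, scipy, OpenCV 4.12 (cv2) and the standard library are available. Lean on these libraries where they do the work, as an engineer would, in place of code of your own. Each camera call takes 0.05 s, during which the arm holds its last target. There are 200 camera calls.

## Task

Get the attenuator in the clamping fixture ready for torquing, using only your fingertips: first push it along its channel until its black body is fully home against the end stop, then swing the clamp strap over it until the strap's open slot is fully home round the cam stud, and last push the upright cam lever all the way down so that the strap's foot grips the attenuator. Do not pick anything up or lift the attenuator out of its channel, and leave the other things where they lie.

Things in the scene. Friction and masses are not known exactly. Their poses are not given: they have to be found in the camera images.
- clamp_fixture: clamping fixture fixed on the bench: grey metal plate 135 x 135 mm (x -70 to +64, y -67 to +67), top 15 mm above the bench. Origin on the bench under the channel's seat; x runs along the channel to the end stop (away from the robot, turned by up to 0.4 rad), y across it to the left, z up. Positions in these notes are in this frame, mm
- seat (a point): seat on the channel floor, fixture (0, 0, 15). Channel along x, open at the near end, between two rails 3 mm high (tops z = 18, inner faces y = +-6, outer +-13) from x = -50 to +10. End stop: two jaws, near faces at x = +10, tops z = 25, with a gap between them for the front connector
- attenuator: loose coaxial attenuator, 20 g, 38 mm long, in the channel: six-sided black body 20 long, 14 wide, 12 mm high, a gold connector 8 mm thick, 9 mm long at each end (2 to 10 mm above the floor). Origin: centre of its underside; its y axis lies along the channel. Starts 10 to 22 mm short of home; home (body against the jaws) its origin is at the seat and its near end at x = -19
- strap_pivot (a point): on the axis of the upright post about which the strap swings, fixture (0, 46, 33); dome nut on top to z = 51
- clamp_strap (a joint): swing of the steel clamp strap about its post, rad: 0 = fully home (a stop; strap along -y from the post, over the attenuator and round the cam stud), grows to 1.75 as it opens to the far side (at 1.57 it points to +x). Starts at 0.9 to 1.5. Light friction (under 1 N at its middle), stays where left. Closed by pushing its far-side edge
- strap_mid (a point): centre line of the strap, 60 mm from the pivot axis, half thickness. Strap flat, 18 wide, 7 thick, z = 33 to 40 when raised, reaches 104 mm from the pivot, its hooked end with a slot, open to the near side, for the stud. A round housing 15 mm wide stands on it to z = 47, 46 mm from the pivot. A lift spring holds it up; the cam presses it down 3.5 mm
- clamp_foot: sprung rubber foot, 9 mm round, under the strap 46 mm from the pivot; clears the attenuator's body by 1.5 mm until the cam presses the strap down, then pushes on the black body with about 6 N
- cam_axis (a point): middle of the cam lever's pivot pin, fixture (0, -46, 52.5); the pin runs along y through the 8 mm upright stud. The two cam cheeks beside the stud reach up to 16 mm from the pin
- cam_lever (a joint): cam lever on the stud, rad: 0 = handle upright, 1.57 = all the way down (a stop), handle level towards the far side (+x) at z = 52.5. Starts at -0.3 to 0.1 (negative: leaning to the near side). Stays where left; past 1.45 it is over centre and locks. Takes 1 to 2 N near its tip at first, up to about 5 N as the cam presses the strap. Put down first, its cam blocks the strap
- lever_tip (a point): end of the cam lever's handle, on its centre line, 45 mm from the pin. Handle 8 mm thick (along its swing), 14 mm wide; its last 11 mm are a cross roll 11 mm thick, 16 mm wide
- load: bystander: small white cylindrical coaxial load, 11 x 22 x 11 mm, lying on the fixture's plate at its near left corner
- torque_wrench: bystander: torque wrench with blue handle, 147 mm, lying on the bench to the right of the fixture
- spanner: bystander: small open-end spanner, 103 mm, on the bench beyond the fixture
- spare_attenuator: bystander: a second attenuator like the first, on the bench to the left of the fixture
- standing_adapter: bystander: grey coaxial adapter standing on end, 19 mm wide, 35 mm high, on the bench to the left of the fixture
- loupe: bystander: black eye loupe, 42 mm wide, 34 mm high, on the bench beyond the fixture to the right

How it is judged:
By the outcome, as a careful person would: the job done as asked, in the order asked, and still so for the second after the job is handed in, with the robot touching nothing.
It also fails if it takes over 58 s, if anything falls off the work surface, if the arm or the gripper's body presses on something with over 40 N, if the wrist force passes 120 N, or if a joint passes its speed limit or range.

## Working session

There is one attempt and no reset: what is moved stays moved. The work goes in short steps, Python scripts to look and compute and a shell command to move; the robot and the scene stay as the last step left them, time stands still between calls to the robot, and variables do not carry over. Pictures are saved under pics/ and viewed, at most 10 in all, crops included, and the job is handed in when it is done.

```bash
mkdir -p pics
cat > h.py <<'E'
import numpy as np, cv2
from bench import bot
from scipy.spatial.transform import Rotation as Ro
def ray(f,uv):
    p=cv2.undistortPoints(np.array([[uv]],float),np.array(f["camera_matrix"]),np.array(f["distortion"]))[0,0]
    return np.array([p[0],p[1],1.])
def at_z(f,uv,z):
    R=np.array(f["R"]);t=np.array(f["t"]);d=R.T@ray(f,uv);c=-R.T@t
    return c+d*(z-c[2])/d[2]
def at_depth(f,uv):
    u,v=[int(round(a)) for a in uv];w=f["range_z"][v-2:v+3,u-2:u+3];w=w[w>0]
    if not len(w): return None
    return np.array(f["R"]).T@(ray(f,uv)*np.median(w)-np.array(f["t"]))
def proj(f,X):
    r,_=cv2.Rodrigues(np.array(f["R"]));return cv2.projectPoints(np.array(X,float).reshape(-1,1,3),r,np.array(f["t"],float),np.array(f["camera_matrix"]),np.array(f["distortion"]))[0][:,0]
def save(f,n,box=None,s=1):
    im=f["img"][:,:,::-1]
    if box: im=im[box[1]:box[3],box[0]:box[2]]
    cv2.imwrite(n,cv2.resize(im,None,fx=s,fy=s,interpolation=cv2.INTER_CUBIC))
E
python3 - <<'E'
from h import *
np.set_printoptions(precision=1,suppress=True)
Z={'seat':15,'strap_pivot':33,'strap_mid':36.5,'cam_axis':52.5,'attenuator':15,'clamp_fixture':0}
for n in ("top","scene"):
    f=bot.grab_frame(n);save(f,f"pics/{n}0.png")
    R=np.array(f["R"]);print(n,"cam",-R.T@np.array(f["t"]))
    for q in ['clamp_fixture','seat','strap_pivot','strap_mid','cam_axis','lever_tip','attenuator','load','clamp_foot']:
        for r in bot.landmark_of(f,q)[:2]:
            print(q,round(r['p'],2),np.array(r['uv']),at_z(f,r['uv'],Z[q]) if q in Z else '',at_depth(f,r['uv']))
print(bot.state())
E
```

```text
top cam [ 417.4  -51.7 1033.8]
clamp_fixture 0.7 [303.2 236.6] [531.8 -37.6   0. ] [529.7 -37.9  18.7]
seat 0.87 [298.4 232. ] [539.5 -28.2  15. ] [539.2 -28.3  18. ]
strap_pivot 0.64 [277.9 232.4] [537.1  12.   33. ] [536.2  11.5  40.8]
strap_mid 0.56 [289.  202.6] [596.2 -10.5  36.5] [595.7 -10.6  39.3]
cam_axis 0.75 [323.  232.2] [534.  -76.9  52.5] [530.7 -76.2  80.5]
lever_tip 0.63 [319.9 233.5]  [526.8 -70.1  93.7]
lever_tip 0.49 [271.2 251.3]  [500.4  26.   24.4]
attenuator 0.46 [298.3 241.3] [520.7 -27.9  15. ] [519.6 -28.1  25.8]
load 0.4 [271.5 255.2]  [493.3  26.   16.6]
clamp_foot 0.17 [302.3 235. ]  [532.8 -36.1  19.5]
scene cam [ 74.7 319.9 623.3]
clamp_fixture 0.63 [318.9 248.3] [546.6 -35.6   0. ] [530.7 -23.6  21. ]
seat 0.71 [318.3 242.9] [549.3 -35.4  15. ] [547.7 -34.2  17. ]
seat 0.25 [295.8 225.1] [625.1 -25.2  15. ] [601.6 -10.5  41. ]
strap_pivot 0.59 [298.2 249.4] [543.3  21.2  33. ] [539.7  23.5  37.6]
strap_mid 0.75 [297.6 226.5] [599.6 -13.9  36.5] [596.9 -12.1  39.5]
cam_axis 0.9 [338.1 226.4] [536.5 -78.   52.5] [527.8 -70.4  63.3]
cam_axis 0.26 [289.1 280.2] [471.3  88.2  52.5] [494.4  74.7  19.3]
lever_tip 0.45 [341.5 214.9]  [525.2 -75.1  95.7]
attenuator 0.61 [322.9 252.6] [520.1 -26.8  15. ] [515.  -22.8  22.1]
load 0.54 [340.6 221.4]  [524.1 -73.1  79.3]
load 0.48 [310.9 267.3]  [495.6  21.5  22.3]
{'clock': 1.0, 'q': array([-1. ,  0.3,  0.1, -0. , -1.4, -0.3]), 'qd': array([-0., -0., -0., -0., -0., -0.]), 'effort': array([ -0. , -38.6,  23.8,   5.4,  -0. ,  -0. ]), 'position': array([ 157.2, -527.1,  231.3]), 'eef_rot': array([-3.1,  0. , -2.9]), 'contact_force': array([ 0.5,  0. , -0.2]), 'ft_torque': array([-0. ,  0. ,  0.1]), 'gripper_force': 0.0, 'grip_width': 0.9973096573659282}
```

Run:
```python
from h import *
np.set_printoptions(precision=2,suppress=True)
f=bot.grab_frame("top");save(f,"pics/topc.png",(230,160,380,290),5)
f2=bot.grab_frame("scene");save(f2,"pics/scenec.png",(230,170,400,300),4.5)
# plate mask from depth: z near 15
v,u=np.mgrid[0:400,0:640]
for f,n in((f,"top"),(f2,"scene")):
    p=cv2.undistortPoints(np.stack([u,v],-1).reshape(-1,1,2).astype(float),np.array(f["camera_matrix"]),np.array(f["distortion"]))[:,0]
    d=f["range_z"].reshape(-1)
    X=(np.c_[p,np.ones(len(p))]*d[:,None]-np.array(f["t"]))@np.array(f["R"])
    m=(d>0)&(X[:,2]>10)&(X[:,2]<100)&(abs(X[:,0]-535)<110)&(abs(X[:,1]+33)<110)
    mk=m.reshape(400,640).astype(np.uint8)
    k,l,s,_=cv2.connectedComponentsWithStats(mk)
    i=1+np.argmax(s[1:,4]);mm=(l==i).reshape(-1)
    pl=mm&(X[:,2]<17.5)
    r=cv2.minAreaRect(X[mm][:,:2].astype(np.float32)) ;r2=cv2.minAreaRect(X[pl][:,:2].astype(np.float32))
    print(n,"all",r,"plate",r2,np.median(X[pl][:,2]))
    h=mm&(X[:,2]>70);print("lever top pts",X[h].mean(0),X[h].max(0),X[h].min(0),h.sum())
```

```text
top all ((555.632080078125, -32.48986053466797), (135.6947021484375, 172.75906372070312), 83.89591979980469) plate ((537.3387451171875, -30.533554077148438), (135.6947021484375, 135.9638671875), 83.89591979980469) 14.941828596464996
lever top pts [524.88 -75.8   91.32] [534.3  -66.95  98.37] [518.34 -85.95  70.17] 62
scene all ((554.7214965820312, -31.995269775390625), (136.67068481445312, 174.15159606933594), 83.58165740966797) plate ((537.2945556640625, -29.577346801757812), (137.23248291015625, 138.80633544921875), 84.66374969482422) 15.046995782255994
lever top pts [523.69 -72.72  86.33] [530.8  -66.29  97.17] [517.88 -82.04  70.04] 69
```

View pics/topc.png

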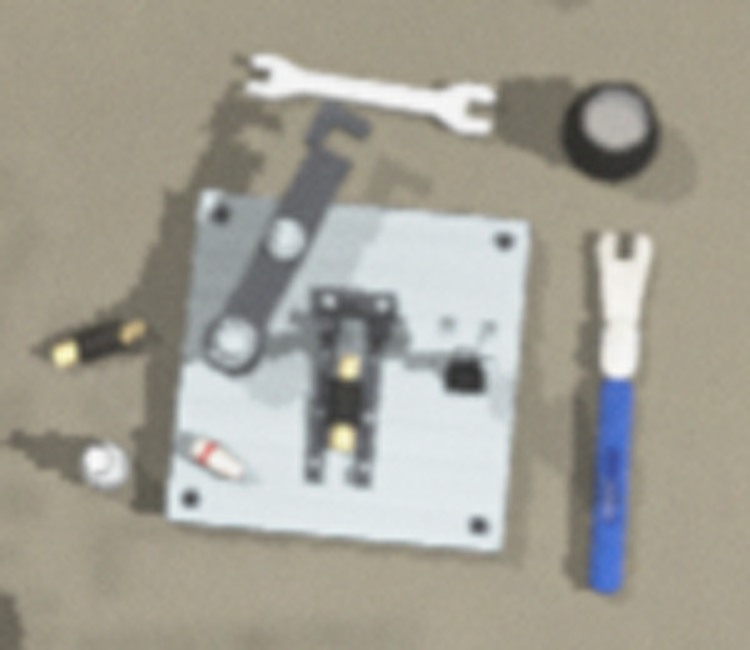

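View pics/scenec.png

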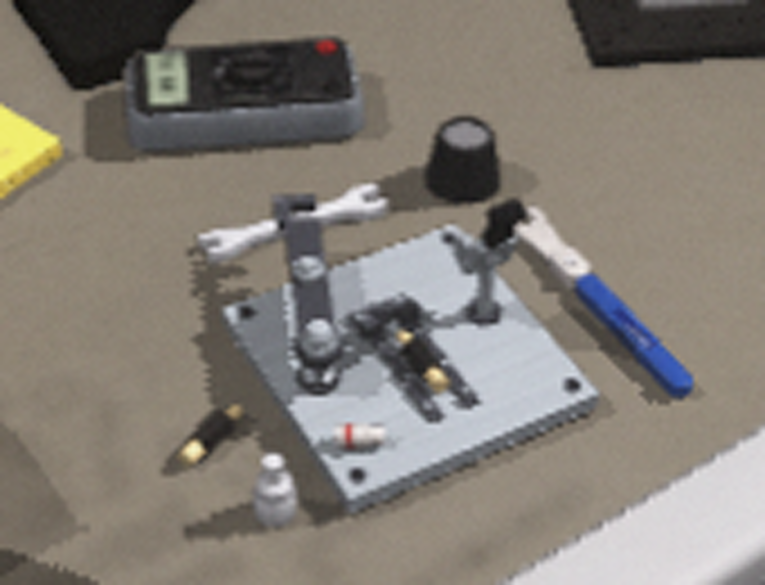

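Top view: strap (crop 285,240) is open to the far side, the attenuator (345,400) lies about 20 mm short of the jaws, and the lever (465,375) leans to the near side. The fixture is turned about −0.107 rad. The scene view agrees with this.

```bash
cat >> h.py <<'E'
O=np.array([540.3,-30.7,0]);YAW=-0.107
RF=Ro.from_euler('z',YAW)
def rowto(P,lean=0,dyaw=0):
    """row (cm, rotvec) from the current pose to fixture point P; tool x=-fx,y=fy,z=down; lean: body to +y"""
    s=bot.state();T=Ro.from_euler('xyz',s['eef_rot']);W=RF.apply(P)+O
    G=RF*Ro.from_euler('x',-lean)*Ro.from_euler('z',dyaw)*Ro.from_matrix(np.diag([-1.,1,-1]))
    return np.round(np.r_[T.inv().apply(W-s['position'])/10,(T.inv()*G).as_rotvec()],3)
def where():
    s=bot.state();return RF.inv().apply(s['position']-O)
E
python3 - <<'E'
from h import *
print(rowto([-75,7,120],0.07))
f=bot.grab_frame("wrist");print(np.round(f["tool_from_camera"],2))
E
```

```text
[-4.4253e+01  4.0160e+01  1.1129e+01  6.9000e-02  1.4000e-02  3.9700e-01]
[[  -0.     -0.96   -0.27   67.64]
 [   1.     -0.     -0.      0.17]
 [   0.     -0.27    0.96 -143.23]
 [   0.      0.      0.      1.  ]]
```

```bash
python3 -m handwheel '[[-44.25,40.16,11.13,0.069,0.014,0.397,1],[-44.25,40.16,11.13,0.069,0.014,0.397,1],[-44.25,40.16,11.13,0.069,0.014,0.397,1],[-44.25,40.16,11.13,0.069,0.014,0.397,1],[-44.25,40.16,11.13,0.069,0.014,0.397,1],[-44.25,40.16,11.13,0.069,0.014,0.397,1],[-44.25,40.16,11.13,0.069,0.014,0.397,1],[-44.25,40.16,11.13,0.069,0.014,0.397,1],[-44.25,40.16,11.13,0.069,0.014,0.397,1],[-44.25,40.16,11.13,0.069,0.014,0.397,1],[-44.25,40.16,11.13,0.069,0.014,0.397,1],[-44.25,40.16,11.13,0.069,0.014,0.397,1]]'
python3 - <<'E'
from h import *
print(where(),rowto([-75,7,120],0.07))
s=bot.state();f=bot.grab_frame("wrist");save(f,"pics/w1.png")
Rt=Ro.from_euler('xyz',s['eef_rot']).as_matrix();M=np.eye(4);M[:3,:3]=Rt;M[:3,3]=s['position'];C=M@np.array(f["tool_from_camera"])
f["R"]=C[:3,:3].T;f["t"]=-C[:3,:3].T@C[:3,3]
for q,z in [('seat',15),('cam_axis',52.5),('attenuator',15),('strap_pivot',33),('strap_mid',36.5),('lever_tip',95)]:
    for r in bot.landmark_of(f,q)[:1]:print(q,r['p'],r['uv'],RF.inv().apply(at_z(f,r['uv'],z)-O))
E
```

```text
clock: 2.65
position: [466.3, -15.7, 119.9]
eef_rot: [-3.071, -0.001, 3.035]
contact_force: [-0.2, 0.3, -1.1]
grip_width: -0.001
gripper_force: 0.0
[-75.14902668   7.05074624 119.86505248] [-0.015 -0.006 -0.013 -0.    -0.001  0.   ]
lever_tip 0.42 [379.1, 237.5] [-77.56297633  37.87936754  95.        ]
```

View pics/w1.png

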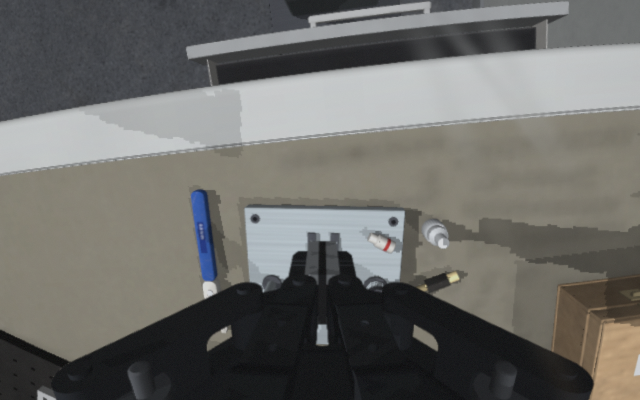

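Wrist view: the rails (313 to 337, 235) show under the fingers, roughly in line with them. The load (380,241) is clear.

Run:
```python
from h import *
print(rowto([-75,7,20.5],0.07),rowto([-55,7,20.5],.07),rowto([-34,7,20.5],.07))
```

```text
[-6.000e-03  7.650e-01  9.952e+00  0.000e+00  0.000e+00 -2.000e-03] [-2.006e+00  7.690e-01  9.952e+00  0.000e+00  0.000e+00 -2.000e-03] [-4.106e+00  7.720e-01  9.953e+00  0.000e+00  0.000e+00 -2.000e-03]
```

```bash
python3 -m handwheel '[[0,0.4,5,0,0,0,1],[0,0.77,9,0,0,0,1],[0,0.77,9.95,0,0,0,1],[0,0.77,9.95,0,0,0,1],[-1,0.77,9.95,0,0,0,1],[-2,0.77,9.95,0,0,0,1],[-2.4,0.77,9.95,0,0,0,1],[-2.8,0.77,9.95,0,0,0,1],[-3.2,0.77,9.95,0,0,0,1],[-3.6,0.77,9.95,0,0,0,1],[-3.9,0.77,9.95,0,0,0,1],[-3.9,0.77,9.95,0,0,0,1]]'
python3 - <<'E'
from h import *
print(where())
f=bot.grab_frame("scene");save(f,"pics/s1.png",(270,190,370,290),6)
f=bot.grab_frame("top");a=f["img"][190:290,260:360];cv2.imwrite("pics/t1.png",cv2.resize(a[:,:,::-1],None,fx=5,fy=5))
a=cv2.imread("pics/s1.png");b=cv2.imread("pics/t1.png");cv2.imwrite("pics/st1.png",np.hstack([cv2.resize(a,(400,400)),cv2.resize(b,(400,400))]))
E
```

```text
clock: 4.5
position: [505.5, -19.2, 20.1]
eef_rot: [-3.072, -0.0, 3.034]
contact_force: [-0.6, 0.6, -0.8]
grip_width: 0.001
gripper_force: 0.0
[-35.78690888   7.70866714  20.14853616]
```

View pics/st1.png

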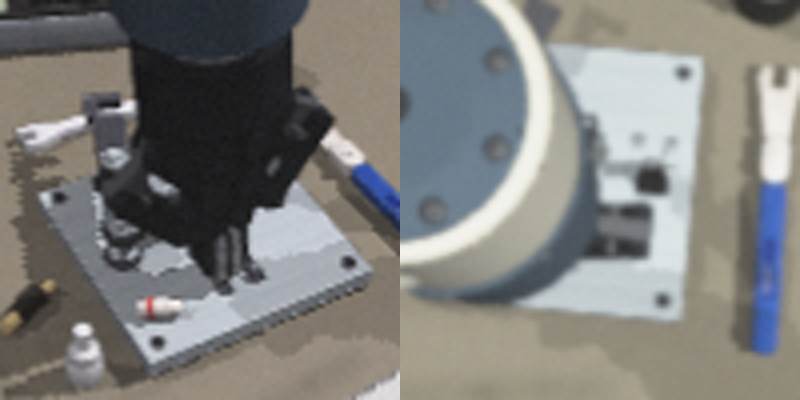

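The fingers sit in line with the channel and the lever stands clear. I'll push on in small steps.

```bash
python3 -m handwheel '[[-0.15,0,0,0,0,0,1],[-0.3,0,0,0,0,0,1],[-0.4,0,0,0,0,0,1],[-0.4,0,0,0,0,0,1]]'
python3 -m handwheel '[[-0.1,0,0,0,0,0,1],[-0.2,0,0,0,0,0,1],[-0.2,0,0,0,0,0,1]]'
```

```text
clock: 5.1
position: [509.4, -19.7, 20.2]
eef_rot: [-3.072, -0.0, 3.034]
contact_force: [-0.0, -0.0, -0.0]
grip_width: -0.003
gripper_force: 0.0
clock: 5.48
position: [511.4, -19.9, 20.2]
eef_rot: [-3.072, -0.0, 3.034]
contact_force: [-0.3, 0.8, -0.4]
grip_width: 0.004
gripper_force: 0.0
```

```bash
python3 -m handwheel '[[-0.1,0,0,0,0,0,1],[-0.2,0,0,0,0,0,1],[-0.2,0,0,0,0,0,1]]'
```

```text
clock: 5.85
position: [512.3, -20.2, 19.9]
eef_rot: [-3.071, -0.002, 3.034]
contact_force: [-3.4, 1.5, 1.7]
grip_width: 0.001
gripper_force: 2.0
```

```bash
python3 -m handwheel '[[-0.1,0,0,0,0,0,1],[-0.2,0,0,0,0,0,1],[-0.2,0,0,0,0,0,1]]'
```

```text
clock: 6.22
position: [512.8, -20.4, 19.5]
eef_rot: [-3.071, -0.005, 3.033]
contact_force: [-8.0, 2.8, 4.5]
grip_width: 0.001
gripper_force: 4.4
```

Stopped against something at the expected home position. I'll back off and raise, then check.

```bash
python3 -m handwheel '[[1,0,-0.05,0,0,0,1],[3,0,-0.05,0,0,0,1],[3.6,0,-2,0,0,0,1],[3.6,0,-7,0,0,0,1],[3.6,0,-12,0,0,0,1],[8,0,-16,0,0,0,1],[13,0,-16,0,0,0,1],[13,0,-16,0,0,0,1]]'
python3 - <<'E'
from h import *
print(where())
a=[]
for n,b in (("scene",(275,200,355,290)),("top",(265,195,345,285))):
    f=bot.grab_frame(n);save(f,"pics/x.png",b,5);a.append(cv2.imread("pics/x.png"))
    for q,z in (('attenuator',15),('seat',15),('strap_mid',36.5)):
        for r in bot.landmark_of(f,q)[:1]:print(n,q,round(r['p'],2),RF.inv().apply(at_z(f,r['uv'],z)-O))
    # predicted body/ends when home
    for i in (-19,-10,10,19):print(i,(proj(f,RF.apply([i,0,21 if abs(i)>15 else 27])+O)[0]-b[:2])*5)
cv2.imwrite("pics/st2.png",np.hstack(a))
print(rowto([77,62,110]))
E
```

```text
clock: 7.22
position: [385.5, 4.9, 180.8]
eef_rot: [-3.074, 0.003, 3.036]
contact_force: [1.0, 0.2, 0.6]
grip_width: 0.003
gripper_force: 0.0
[-157.67588645   18.86217415  180.82022346]
scene attenuator 0.51 [-2.61631141 -6.96386696 15.        ]
scene seat 0.8 [ 10.12497524 -10.91340294  15.        ]
scene strap_mid 0.84 [50.12929108 25.6366489  36.5       ]
-19 [241.75721546 249.81145856]
-10 [231.81352776 226.59636377]
10 [209.2100487 197.2239982]
19 [199.01339641 193.96628414]
top attenuator 0.67 [-1.56460779 -2.56524808 15.        ]
top seat 0.7 [ -16.69302981 -101.73975784   15.        ]
top strap_mid 0.86 [54.2474097  28.17777532 36.5       ]
-19 [168.08372667 228.23552483]
-10 [169.94439801 204.29473224]
10 [174.85574122 154.72837868]
19 [177.358046  134.5992671]
[-2.3252e+01  4.8100e+00  6.6090e+00 -7.0000e-02 -1.0000e-03 -1.0000e-03]
```

View pics/st2.png

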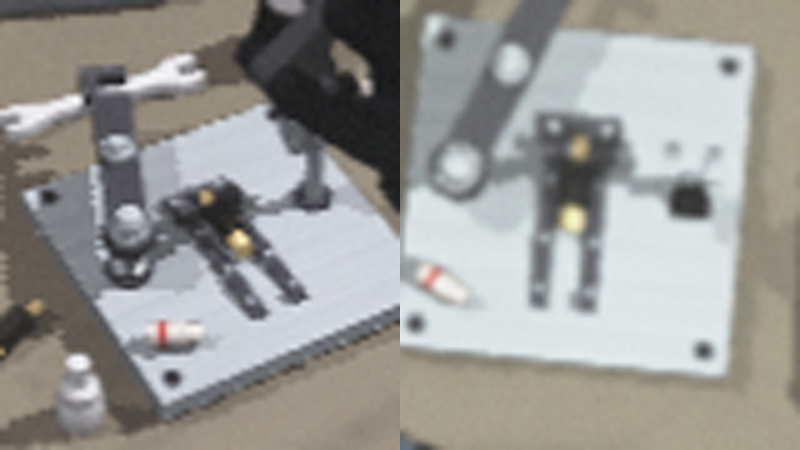

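The body is against the jaws, and the front connector is in the gap (top crop 578,150). Next is the strap.

```bash
sed -i 's/-30.7,0/-31.7,0/' h.py
python3 - <<'E'
from h import *
print(rowto([77,62,180]),rowto([77,62,34]))
c=lambda q,r,o:np.array([0,46])+r*np.array([np.sin(q),-np.cos(q)])+(9+o)*np.array([np.cos(q),np.sin(q)])+[10,14.5]
s=np.array([77,62])
for q in (1.22,1.1,.95,.8,.65,.5,.35,.2,.1,0): P=c(q,62,0)-s;print(q,np.round([-P[0]/10,P[1]/10],2))
E
```

```text
[-2.3257e+01  4.2180e+00 -3.6600e-01 -7.0000e-02 -1.0000e-03 -1.0000e-03] [-2.3268e+01  5.2470e+00  1.4197e+01 -7.0000e-02 -1.0000e-03 -1.0000e-03]
1.22 [ 0.57 -1.44]
1.1 [ 0.77 -2.16]
0.95 [ 1.13 -3.02]
0.8 [ 1.63 -3.82]
0.65 [ 2.23 -4.54]
0.5 [ 2.94 -5.16]
0.35 [ 3.73 -5.67]
0.2 [ 4.59 -6.05]
0.1 [ 5.19 -6.23]
0 [ 5.8  -6.35]
```

```bash
python3 -m handwheel '[[-6,1.1,-0.4,-0.07,0,0,1],[-12,2.2,-0.4,-0.07,0,0,1],[-18,3.3,-0.4,-0.07,0,0,1],[-23.26,4.22,-0.37,-0.07,0,0,1],[-23.26,4.22,-0.37,-0.07,0,0,1],[-23.26,4.6,5,-0.07,0,0,1],[-23.26,5,10,-0.07,0,0,1],[-23.27,5.25,14.2,-0.07,0,0,1],[-23.27,5.25,14.2,-0.07,0,0,1],[-23.27,5.25,14.2,-0.07,0,0,1]]'
python3 - <<'E'
from h import *
print(where())
f=bot.grab_frame("scene");save(f,"pics/s3.png",(250,160,380,280),5)
E
```

```text
clock: 8.88
position: [624.4, 22.0, 36.6]
eef_rot: [3.141, 0.003, 3.035]
contact_force: [0.7, 0.9, 0.5]
grip_width: 0.001
gripper_force: 0.0
[77.91101359 62.37915173 36.57442356]
```

View pics/s3.png

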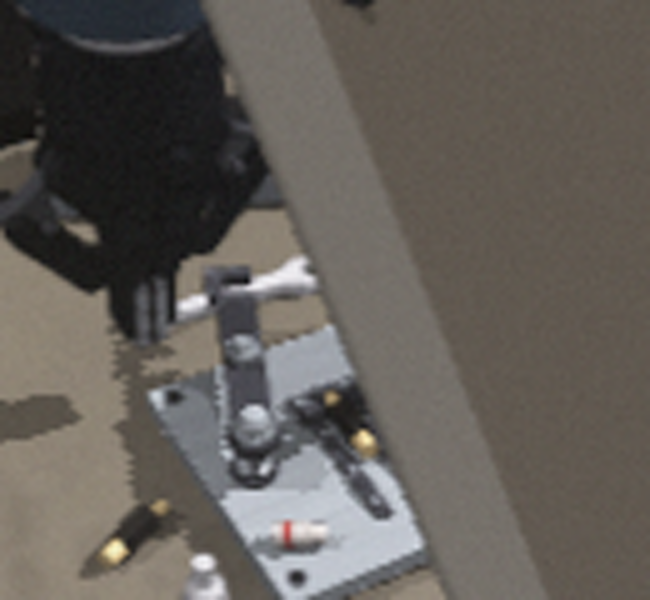

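The fingers (150,310) stand beside the strap (240,340), on its left or far side. I'll sweep it closed.

```bash
python3 -m handwheel '[[0.3,-0.8,0,0,0,0,1],[0.57,-1.44,0,0,0,0,1],[0.77,-2.16,0,0,0,0,1],[1.13,-3.02,0,0,0,0,1],[1.63,-3.82,0,0,0,0,1],[2.23,-4.54,0,0,0,0,1],[2.94,-5.16,0,0,0,0,1],[3.4,-5.4,0,0,0,0,1],[3.9,-5.7,0,0,0,0,1],[4.4,-5.95,0,0,0,0,1],[4.4,-5.95,0,0,0,0,1]]'
python3 - <<'E'
from h import *
print(where())
f=bot.grab_frame("top")
for r in bot.landmark_of(f,'strap_mid')[:1]:print(r['p'],RF.inv().apply(at_z(f,r['uv'],36.5)-O))
E
```

```text
clock: 10.3
position: [572.4, -32.4, 34.4]
eef_rot: [3.142, -0.001, 3.034]
contact_force: [1.5, -0.5, -0.5]
grip_width: 0.004
gripper_force: 0.0
[31.98047937  2.71233986 34.4045961 ]
0.63 [19.33963907 -2.91589126 36.5       ]
```

```bash
python3 -m handwheel '[[0.4,-0.15,0,0,0,0,1],[0.8,-0.3,0,0,0,0,1],[1.1,-0.4,0,0,0,0,1],[1.3,-0.4,0,0,0,0,1],[1.3,-0.4,0,0,0,0,1]]'
python3 -m handwheel '[[0.1,0,0,0,0,0,1],[0.2,0,0,0,0,0,1],[0.2,0,0,0,0,0,1]]'
```

```text
clock: 11.02
position: [560.0, -35.2, 34.7]
eef_rot: [-3.141, 0.001, 3.034]
contact_force: [2.2, -1.4, -1.3]
grip_width: 0.002
gripper_force: 1.0
clock: 11.4
position: [559.7, -35.0, 35.0]
eef_rot: [3.142, 0.004, 3.035]
contact_force: [6.6, -2.5, -3.4]
grip_width: -0.001
gripper_force: 3.5
```

```bash
python3 -m handwheel '[[0.1,0,0,0,0,0,1],[0.2,0,0,0,0,0,1],[0.2,0,0,0,0,0,1]]'
```

```text
clock: 11.78
position: [559.5, -34.9, 35.4]
eef_rot: [3.141, 0.007, 3.035]
contact_force: [10.3, -3.8, -6.5]
grip_width: -0.002
gripper_force: 5.7
```

```bash
python3 -m handwheel '[[-1.5,0,0,0,0,0,1],[-2,0,-2,0,0,0,1],[-2,0,-7,0,0,0,1],[-1,0,-13,0,0,0,1],[4,0,-15,0,0,0,1],[10,0,-15,0,0,0,1],[16,0,-15,0,0,0,1],[17,0,-15,0,0,0,1],[17,0,-15,0,0,0,1]]'
python3 - <<'E'
from h import *
print(where())
a=[]
for n,b in (("scene",(275,200,355,290)),("top",(265,195,345,285))):
    f=bot.grab_frame(n);save(f,"pics/x.png",b,5);a.append(cv2.imread("pics/x.png"))
    for q,z in (('attenuator',15),('strap_mid',36.5),('lever_tip',96),('cam_axis',52.5)):
        for r in bot.landmark_of(f,q)[:1]:print(n,q,round(r['p'],2),RF.inv().apply(at_z(f,r['uv'],z)-O))
cv2.imwrite("pics/st4.png",np.hstack(a))
E
```

```text
clock: 12.9
position: [386.3, -16.2, 184.8]
eef_rot: [3.141, 0.001, 3.035]
contact_force: [-0.2, -0.1, 0.6]
grip_width: -0.001
gripper_force: 0.0
[-154.8071537    -1.04635147  184.84953484]
scene attenuator 0.5 [-8.16275295  0.38465268 15.        ]
scene strap_mid 0.58 [-0.60585831 -6.15029578 36.5       ]
scene lever_tip 0.62 [-14.00176418 -42.92020677  96.        ]
scene cam_axis 0.83 [  3.61129668 -50.71712095  52.5       ]
top attenuator 0.59 [-3.93153878 -1.38706646 15.        ]
top strap_mid 0.73 [  3.37068258 -12.22444267  36.5       ]
top lever_tip 0.43 [-13.62460087 -44.78588599  96.        ]
top cam_axis 0.59 [ -6.79177325 -46.72225853  52.5       ]
```

View pics/st4.png

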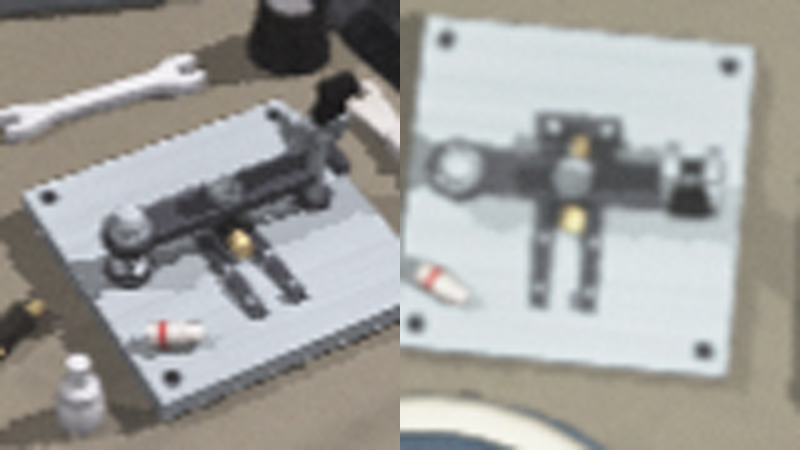

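The strap lies home across the attenuator and round the stud, and the lever still leans to the near side at about −0.3. Next is the lever.

Run:
```python
from h import *
S=np.array([-45,-46,88]);print(rowto([-45,-46,184]),rowto(S))
for t in (-.3,-.15,0,.15,.3,.45,.6,.75,.9,1.05,1.2,1.35,1.5,1.57,1.62):
    P=np.array([40*np.sin(t)-5*np.cos(t)-10,-46,52.5+40*np.cos(t)+5*np.sin(t)]);d=(P-S)/10
    print(t,np.round([-d[0],d[1],-d[2]],2),np.round(P,1))
```

```text
[-1.0923e+01 -4.4740e+00  2.4000e-02 -0.0000e+00 -1.0000e-03 -1.0000e-03] [-1.0929e+01 -4.4720e+00  9.6240e+00 -0.0000e+00 -1.0000e-03 -1.0000e-03]
-0.3 [-1.84  0.   -0.12] [-26.6 -46.   89.2]
-0.15 [-2.41  0.   -0.33] [-20.9 -46.   91.3]
0 [-3.    0.   -0.45] [-15.  -46.   92.5]
0.15 [-3.6   0.   -0.48] [ -9.  -46.   92.8]
0.3 [-4.2   0.   -0.42] [ -3.  -46.   92.2]
0.45 [-4.79  0.   -0.27] [  2.9 -46.   90.7]
0.6 [-5.35  0.   -0.03] [  8.5 -46.   88.3]
0.75 [-5.86  0.    0.28] [ 13.6 -46.   85.2]
0.9 [-6.32  0.    0.67] [ 18.2 -46.   81.3]
1.05 [-6.72  0.    1.13] [ 22.2 -46.   76.7]
1.2 [-7.05  0.    1.63] [ 25.5 -46.   71.7]
1.35 [-7.29  0.    2.19] [ 27.9 -46.   66.1]
1.5 [-7.45  0.    2.77] [ 29.5 -46.   60.3]
1.57 [-7.5   0.    3.05] [ 30.  -46.   57.5]
1.62 [-7.52  0.    3.25] [ 30.2 -46.   55.5]
```

```bash
python3 -m handwheel '[[-5,-2.2,0,0,0,0,1],[-10.9,-4.47,0,0,0,0,1],[-10.93,-4.47,0,0,0,0,1],[-10.93,-4.47,5,0,0,0,1],[-10.93,-4.47,9.62,0,0,0,1],[-10.93,-4.47,9.62,0,0,0,1],[-10.93,-4.47,9.62,0,0,0,1]]'
python3 -m handwheel '[[-1.2,0,0,0,0,0,1],[-1.9,0,0,0,0,0,1],[-2.4,0,0,0,0,0,1],[-3,0,0,0,0,0,1],[-3.6,0,0,0,0,0,1],[-4.2,0,0,0,0,0,1],[-4.8,0,0,0,0,0,1],[-5.3,0,0.05,0,0,0,1],[-5.86,0,0.28,0,0,0,1],[-5.86,0,0.28,0,0,0,1]]'
python3 - <<'E'
from h import *
print(where())
f=bot.grab_frame("scene");save(f,"pics/s5.png",(290,170,390,270),5)
E
```

```text
clock: 14.28
position: [491.7, -72.5, 90.3]
eef_rot: [-3.141, 0.003, 3.035]
contact_force: [1.4, -0.5, 1.2]
grip_width: 0.001
gripper_force: 0.0
clock: 15.52
position: [548.9, -78.9, 84.7]
eef_rot: [-3.141, -0.001, 3.034]
contact_force: [-0.2, -0.9, 0.0]
grip_width: -0.001
gripper_force: 0.0
[ 13.57453178 -45.97199627  84.72033311]
```

View pics/s5.png

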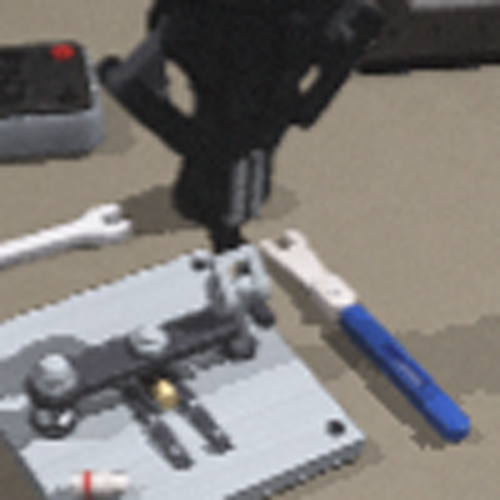

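The lever is leaning over ahead of the fingers (230,240). I'll carry on down.

```bash
python3 -m handwheel '[[-0.46,0,0.4,0,0,0,1],[-0.86,0,0.85,0,0,0,1],[-1.19,0,1.35,0,0,0,1],[-1.43,0,1.9,0,0,0,1],[-1.59,0,2.5,0,0,0,1],[-1.64,0,2.77,0,0,0,1],[-1.64,0,2.9,0,0,0,1],[-1.64,0,2.9,0,0,0,1]]'
```

```text
clock: 16.58
position: [565.9, -80.7, 57.5]
eef_rot: [-3.141, 0.002, 3.035]
contact_force: [0.1, 0.1, 7.7]
grip_width: -0.001
gripper_force: 3.9
```

```bash
python3 -m handwheel '[[0,0,0.15,0,0,0,1],[0,0,0.3,0,0,0,1],[0,0,0.3,0,0,0,1]]'; python3 -c "
from h import *;print(where())"
```

```text
clock: 16.95
position: [566.1, -80.8, 56.7]
eef_rot: [-3.141, 0.003, 3.035]
contact_force: [-5.9, 0.9, 20.3]
grip_width: -0.001
gripper_force: 10.9
[ 30.89319456 -46.0277753   56.71177048]
```

```bash
python3 -m handwheel '[[0,0,-1,0,0,0,1],[0,0,-5,0,0,0,1],[0,0,-11,0,0,0,1],[6,0,-13,0,0,0,1],[12,0,-13,0,0,0,1],[18,0,-13,0,0,0,1],[18,0,-13,0,0,0,1]]'
python3 - <<'E'
from h import *
np.set_printoptions(precision=1,suppress=True)
a=[]
for n,b in (("scene",(285,195,365,285)),("top",(265,195,345,285))):
    f=bot.grab_frame(n);save(f,"pics/x.png",b,5);a.append(cv2.imread("pics/x.png"))
    for q,z in (('attenuator',15),('strap_mid',33),('lever_tip',52.5),('cam_axis',52.5)):
        for r in bot.landmark_of(f,q)[:1]:
            d=at_depth(f,r['uv']);print(n,q,round(r['p'],2),RF.inv().apply(at_z(f,r['uv'],z)-O),RF.inv().apply(d-O))
    P=[[x,-46,56.5] for x in (22,30,36)]+[[0,y,40] for y in (20,-20,-14)]
    for X,uv in zip(P,proj(f,RF.apply(P)+O)):print(n,X,RF.inv().apply(at_depth(f,uv)-O))
cv2.imwrite("pics/st6.png",np.hstack(a))
E
```

```text
clock: 17.82
position: [381.9, -61.2, 182.9]
eef_rot: [3.14, -0.001, 3.035]
contact_force: [0.5, 0.4, -0.2]
grip_width: 0.0
gripper_force: 0.0
scene attenuator 0.38 [-9.8 -0.7 15. ] [-15.6   2.8  22.2]
scene strap_mid 0.85 [  6.1 -17.4  33. ] [  0.9 -14.2  39. ]
scene lever_tip 0.53 [ 42.  -48.2  52.5] [ 37.8 -45.5  56.9]
scene cam_axis 0.9 [  3.1 -53.7  52.5] [ -0.9 -50.9  57. ]
scene [22, -46, 56.5] [ 22.3 -46.2  56.2]
scene [30, -46, 56.5] [ 30.1 -46.1  56.4]
scene [36, -46, 56.5] [ 35.5 -45.7  57. ]
scene [0, 20, 40] [ 1.8 19.  37.9]
scene [0, -20, 40] [  1.5 -20.9  38.3]
scene [0, -14, 40] [  0.8 -14.5  39.1]
top attenuator 0.44 [-2.2 -0.  15. ] [-5.2 -0.8 40.4]
top strap_mid 0.88 [ 2.8 -9.7 33. ] [ 2.1 -9.8 38.3]
top lever_tip 0.55 [ 50.  -46.5  52.5] [ 56.5 -47.   15.3]
top cam_axis 0.55 [ -3.8 -47.6  52.5] [ -3.8 -47.6  52.7]
top [22, -46, 56.5] [ 22.1 -46.   56.1]
top [30, -46, 56.5] [ 30.1 -46.   56.1]
top [36, -46, 56.5] [ 36.  -46.   56.7]
top [0, 20, 40] [ 0.2 20.1 38. ]
top [0, -20, 40] [  0.3 -20.   37.9]
top [0, -14, 40] [  0.2 -14.   38. ]
```

View pics/st6.png

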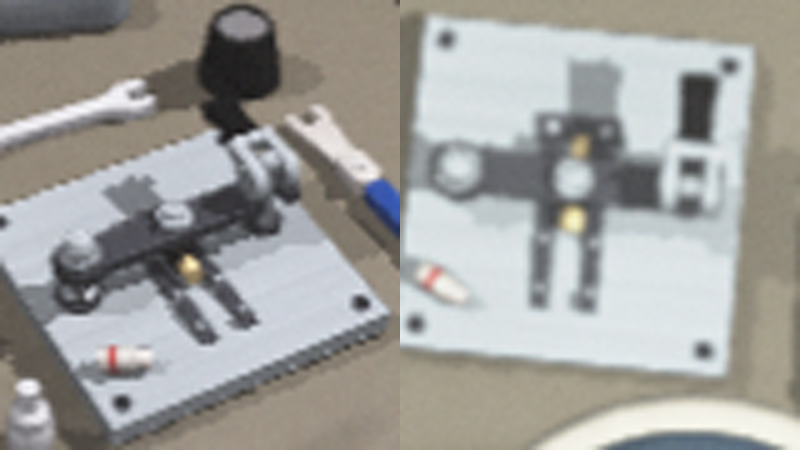

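Run:
```python
from h import *
np.set_printoptions(precision=1,suppress=True)
for n in ("top","scene"):
    fs=[bot.grab_frame(n) for _ in range(3)]
    def z(P):
        o=[]
        for X in P:
            uv=proj(fs[0],RF.apply([X])+O)[0]
            o.append(np.mean([RF.inv().apply(at_depth(f,uv)-O)[2] for f in fs]))
        return np.array(o)
    print(n,"handle",z([[x,-46,56.5] for x in range(18,44,3)]))
    print("strap",z([[0,y,36.5] for y in range(34,-40,-4)]))
    print("plate",z([[-30,y,15] for y in (-50,-30,25)]),"jaw",z([[15,y,25] for y in(-9,9)]))
```

```text
top handle [56.5 57.  56.7 56.7 56.4 56.7 56.8 56.8 56.2]
strap [38.1 37.7 37.7 38.  37.8 37.8 38.3 41.9 43.7 43.4 40.4 38.1 37.8 37.7
 37.8 38.3 38.6 52.6 55.6]
plate [15.4 15.1 14.9] jaw [24.  23.6]
scene handle [56.1 57.5 57.  56.4 56.1 56.  57.7 58.  57.8]
strap [37.8 38.7 38.1 39.2 38.8 37.8 39.7 40.2 41.3 42.2 40.7 39.4 38.1 37.5
 38.6 38.3 38.6 40.  43.5]
plate [14.9 14.4 14.7] jaw [43.5 38.5]
```

```bash
python3 -c "
from bench import bot;print(bot.job_done())"
```

```text
the job is handed in; nothing more can be done
None
```

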